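# Load the sample counter and hold its sprung shutter open at the set index

### The arm

A 6-joint arm with a two-finger parallel gripper is mounted at the origin on a cart in front of the work surface, level with it; the furniture and walls round the work are solid. World frame = base frame: x ahead of the robot, y to its left, z up, the work surface at z = 0. Lengths are in m, angles in rad, forces in N, time in s.
With the tool pointing down it reaches from about 0.375 to 0.9 m from the base axis. Payload 3.1 kg.
Tool frame: the origin (TCP) lies midway between the tips of the shut fingers; the grasp point (between the pads) lies 19 mm behind it (pinch_z is the distance from the TCP to the grasp point, in m); y points along the fingers, z is the direction in which the jaws open and shut, and the axes are right-handed (so a half turn about y gives the same grasp; the last joint's range is limited). The gripper opens to 87 mm and grips with 3 to 60 N. Pads are 19 mm wide; open, the fingers measure 117 mm over their backs; the gripper's body (75 mm by 190 mm) begins 51 mm behind the grasp point.
Start: joints at [-1.478, 0.527, 1.433, -0, 1.181, -0.178], TCP at [0.168, -0.602, 0.223] pointing down, gripper open.
Joint ranges: [-3.08, 3.08], [-0.75, 2.2], [0.22, 2.44], [-1.43, 4.57], [0, 2.65], [-2.85, 2.85]. Speed limits (rad/s): [2.79, 2.79, 3.14, 3.14, 3.14, 3.14].

### API

Orientations are given as a unit quaternion [x, y, z, w].
In Python, from rig import * gives the robot as it stands.
- The arm moves only by the tool drive_tool, never from a script. Its argument "plan" is a list of rows, each a list of 7 numbers: the shift along the tool's x, y, z in mm, then the turn, a rotation vector about the tool's x, y, z in degrees, then the finger opening in mm, from 0 to 87. A call has 1 to 10 rows; each row is the pose to reach, as a shift and turn from the pose commanded when the call began, along the tool's axes at that moment; what a row does not reach only later rows make up. A row lasts 1/10 s, in which the tool goes at most 50 mm and 8.59 degrees, less where a joint would pass 70% of its speed; a pose out of reach is approached as far as the arm can. A call with a gripper value outside its range is refused whole. The fingers move at their own pace and stop on an object; "newtons" is the grip in N (left out, the last holds). Time passes only in rows, so rows that repeat a pose let the fingers close. It gives the time, the measured TCP pose, the force and the opening at its end, in the units of the state.
- get_obs(): the state, without advancing time (a new reading comes with each control period).
- camera(name): name is "scene" or "top"; returns the picture (420x560x3 uint8, blue, green, red); there is no depth.
- get_calibration(name): a dict with "fx", "fy", "cx", "cy" (pixels), "origin" and "rotation" of the camera in the world. Camera axes: x right, y down, z forward; pixel columns grow to the right and rows downward; lengths in m; the calibration is good to about 2 mm. A picture is of the moment at which its call begins. get_calibration takes no time and is no camera call.
- hand_in(): hands the job in, once; it reports no verdict.
Trained networks look in the newest picture that a camera, given by its name, has taken for a name from the list of things; names that differ only in an ending like _2 or _b are one class to them, and where a whole thing is asked for, a point or a joint stands for the part that bears it (a point fixed in the world has none). Each returns a list of dicts, best first, with "conf" (0 to 1); they miss things now and then, are a little off and sometimes report something else, mostly with a low value. They report only what shows in the picture. A call takes as long as a camera call. They do not tell look-alikes from the thing itself.
- spot_in(camera, target): "location" ([column, row] in pixels, amid what is visible of it).
- mark_of(camera, target): "location" ([column, row] in pixels: a listed point, or the origin of a listed thing).
The state is a dict: "time": time; "q": joint angles; "joint_velocities": joint speeds; "joint_torque": joint torques, N m; "position": TCP position; "tool_rot": TCP orientation; "ft_force": force on the tool from outside, world axes, zero at the start; "moment": the same for the moment, N m; "grip_width": finger opening in m.
Only numpy, scipy, OpenCV 4.12 (cv2) and the standard library are available. Lean on these libraries where they do the work, as an engineer would, in place of code of your own. Each camera call takes 0.05 s, during which the arm holds its last target. There are 200 camera calls.

### The job

Set the sample counter up for a count: stand the small sample pot in the counter's round well, swing the lid shut over it, and only then, because light must never reach the detector, pull the sprung shutter straight out by its upright grip until its pointer is level with the index rider on the scale. The shutter springs back when let go, so finish while you are still gripping it and holding it at the rider. Leave the rider where it is set and the flat tin where it stands.

Things in the scene. Friction and masses are not known exactly. Their poses are not given: they have to be found in the camera images.
- counter: Sample counter, fixed: aluminium base plate 238 x 116 mm (top 11 mm above the desk) with a flat grey shutter box and on it a round grey chamber 90 mm across, rim 54 mm above the desk. Origin on the desk under the well's axis. x points away from the robot, from shutter grip to chamber (the shutter is pulled along -x), y left to the lid's hinge, z up. Turned by up to 0.25 rad either way.
- well (a point): Centre of the flat floor of the round well in the chamber. The well is 50 mm across and 28 mm deep, open upward; floor 26 mm and rim 54 mm above the desk. Seated in it, the pot stands with its top 26 mm above the rim.
- pot_center (a point): Centre (27 mm above the underside) of the only small screw-cap pot, upright, loose at the left of the desk: 54 mm high, body 46 mm across up to 38 mm, ribbed white cap 50 mm across above it; 0.06 to 0.12 kg; z up. Its place and the tin's may be swapped. Take it by the cap, so that fingertips stay above the well's rim, best with fingers fore and aft (along the counter's x), clear of the open lid.
- tin_center (a point): Centre of a flat round grey tin, 66 mm across, 24 mm high, loose, a bystander: not to be moved.
- lid (a joint): Lid angle in rad: 0 shut, level on the rim; starts fully open on its stop at 2.25, leaning out to the left. Black inverted dish 89 mm across, 36 mm deep, 0.14 kg; shut, its top is 90 mm above the desk. Damped; stays open above about 1.2 and sinks shut by its weight within 2 s once below about 0.9. Swinging, it reaches 0.16 m above the desk. Closed fingers can push it over from the left.
- lid_hinge (a point): Middle of the lid's hinge pin, at the left of the chamber: 51 mm to the counter's +y of the well axis, 54.5 mm above the desk; the pin runs along the counter's x.
- lid_lip (a point): Middle of the thumb lip on the lid's free edge, 100 mm from the hinge pin, 26 mm wide, 6 mm thick. The dish's outer (top) face lies 36 mm beyond the rim plane in which the lip lies.
- shutter (a joint): How far the shutter slide is pulled out, in m: 0 shut (start), grows as it is pulled along the counter's -x, end stop at 0.068. A spring pulls it back: about 4 N when shut, rising by 1.5 N per 10 mm (about 12 N at 55 mm).
- grip (a point): Centre of the black upright grip on the outer end of the shutter slide, 53 mm above the desk; axes as the counter's. The grip is 16 mm thick along the pull, 46 mm wide across it, from 34 to 72 mm above the desk. Shutter shut, it stands 107 mm to the counter's -x of the well axis, about 50 mm clear of the chamber. Take it from above, fingers before and behind it or on its two sides.
- pointer (a point): Tip of the small steel pointer on the right edge of the shutter slide (24 mm above the desk), which runs along the scale; it moves with the shutter.
- index_mark (a point): Mark of the index rider, a small saddle (10 mm long, top 32 mm above the desk) clamped on the scale rail right of the slide, at the height of the pointer's tip. Pointer and rider are level when the two points have the same x in the counter's frame.
- index (a joint): Where the rider is set, in m on the shutter's own travel: the pointer is level with the rider when joint shutter equals this value (0.030 to 0.055).
There are look-alikes about, which are no part of the job. What is shaped like the part that bears pot_center but black or brown is not meant.

How it is judged:
On the way, in this order (a step that is already met when the one before it is completed fails the run):
1. the pot stands in the well (horizontal distance between pot_center and well below 0.005 m and height (world z) of pot_center below 0.058 m and angle between pot_center's own z axis and vertical below 0.12 rad), for 0.2 s.
2. the lid is shut over it (value of joint lid below 0.05 rad), for 0.2 s.
3. the shutter is pulled out to the index rider and held (x of pointer in the frame of index_mark between -0.003 and 0.003 m and contact force between the fingers and shutter_c2 above 2 N), for 0.5 s.
At the end, for the whole second after the job is handed in: The pot stands upright on the floor of the well (within 5 mm of its axis), the lid is shut (within 0.05 rad), and the fingers hold the grip (more than 2 N) with the shutter at rest and its pointer within 3 mm of the index rider's mark (all of step 1 and all of step 3 and value of joint lid below 0.05 rad and velocity of joint shutter between -0.01 and 0.01 m/s); the arm keeps its last pose, push and grip.
It fails at once if the shutter was opened (more than 6 mm) while the lid was not shut (value of joint shutter above 0.006 m and value of joint lid above 0.1 rad).
It fails at once if the index rider was shifted along the scale (more than 3 mm) (distance of index_mark from where it was at the start of the episode above 0.003 m).
It fails at once if the flat tin was moved (more than 25 mm) (distance of tin_center from where it was at the start of the episode above 0.025 m).
It also fails if it takes over 61 s, if anything falls off the work surface, if the arm or the gripper's body presses on something with over 40 N, if the wrist force passes 120 N, or if a joint passes its speed limit or range.

## Working session

There is one attempt and no reset: what is moved stays moved. The work goes in short steps, Python scripts to look and compute and a tool call to move; the robot and the scene stay as the last step left them, time stands still between calls to the robot, and variables do not carry over. Pictures are saved under pics/ and viewed, about 8 in all and at most 12, crops included, and the job is handed in when it is done.

Besides the shell and the picture viewer there is one more tool, called after "Request:" as a command line: name --pt "numbers of a row" for each row, then --argument value for the rest. drive_tool: Moves the arm, as the interface text tells. Its arguments: {"type":"object","properties":{"plan":{"type":"array","items":{"type":"array","items":{"type":"number"}}},"newtons":{"type":"number"}},"required":["plan"]}

```bash
mkdir -p pics; ls; python3 - <<'E'
from rig import *
import cv2,numpy as np
a=camera("scene");b=camera("top")
cv2.imwrite("pics/s0.png",a);cv2.imwrite("pics/t0.png",b)
for c in("scene","top"):
    k=get_calibration(c);print(c,{x:np.round(v,4).tolist() for x,v in k.items()})
    for t in["well","pot_center","tin_center","lid_hinge","lid_lip","grip","pointer","index_mark","counter"]:
        print(t,[(np.round(d["location"],1).tolist(),round(d["conf"],2)) for d in mark_of(c,t)][:4])
o=get_obs();print({k:np.round(v,4).tolist() for k,v in o.items()})
E
```

```text
pics
scene {'fx': 462.0, 'fy': 462.0, 'cx': 281.3361, 'cy': 208.096, 'origin': [0.0794, 0.4997, 0.7073], 'rotation': [-0.3819, 0.8461, -0.3375, 0.1559]}
well [([298.1, 171.6], 0.63)]
pot_center [([257.0, 335.2], 0.89), ([249.4, 282.9], 0.73), ([206.7, 314.2], 0.72), ([240.8, 235.9], 0.62)]
tin_center [([172.6, 253.6], 0.89)]
lid_hinge [([284.3, 175.5], 0.85)]
lid_lip [([266.5, 160.3], 0.58)]
grip [([344.5, 182.8], 0.69)]
pointer [([339.7, 177.6], 0.87)]
index_mark [([283.9, 176.3], 0.69), ([356.1, 185.9], 0.51)]
counter [([296.6, 182.0], 0.75)]
top {'fx': 447.4534, 'fy': 447.4534, 'cx': 276.3939, 'cy': 217.2363, 'origin': [0.3669, 0.1198, 0.9615], 'rotation': [-0.7035, 0.7046, -0.0653, 0.0661]}
well [([344.3, 181.6], 0.75)]
pot_center [([240.6, 204.2], 0.76), ([192.8, 293.3], 0.71), ([176.4, 255.2], 0.69), ([277.4, 236.8], 0.68)]
tin_center [([190.8, 184.5], 0.6)]
lid_hinge []
lid_lip [([294.9, 175.0], 0.86)]
grip [([358.9, 223.5], 0.82)]
pointer [([367.1, 210.4], 0.94)]
index_mark [([375.5, 233.4], 0.54), ([217.7, 249.6], 0.47)]
counter [([343.0, 181.9], 0.65)]
{'time': 1.0, 'q': [-1.4775, 0.5275, 1.4327, 0.0, 1.1814, -0.1785], 'joint_velocities': [0.0, 0.0005, -0.0005, -0.0008, 0.0012, -0.0003], 'joint_torque': [-0.0004, -44.0021, -17.6987, 0.0633, 0.0505, -0.0], 'position': [0.1678, -0.602, 0.2226], 'tool_rot': [0.0958, -0.7006, 0.7006, -0.0958], 'ft_force': [-0.9578, 0.5932, 0.2826], 'moment': [0.0323, 0.0456, 0.0035], 'grip_width': 0.0869}
```

```bash
python3 - <<'E'
import cv2
t=cv2.imread("pics/t0.png");cv2.imwrite("pics/t0b.png",cv2.resize(t[130:340,140:420],(800,600),interpolation=cv2.INTER_CUBIC))
s=cv2.imread("pics/s0.png");cv2.imwrite("pics/s0b.png",cv2.resize(s[120:375,100:440],(800,600),interpolation=cv2.INTER_CUBIC))
E
```

```text
(no output)
```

View pics/t0b.png

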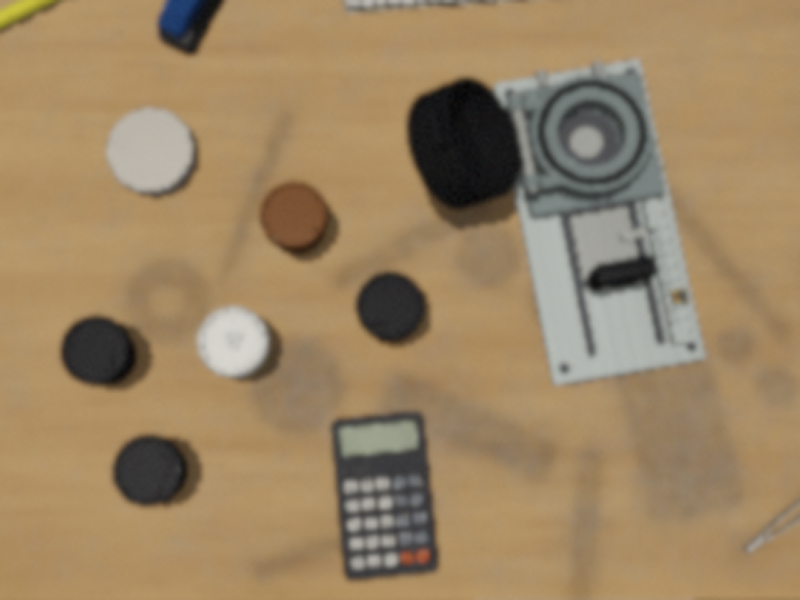

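View pics/s0b.png

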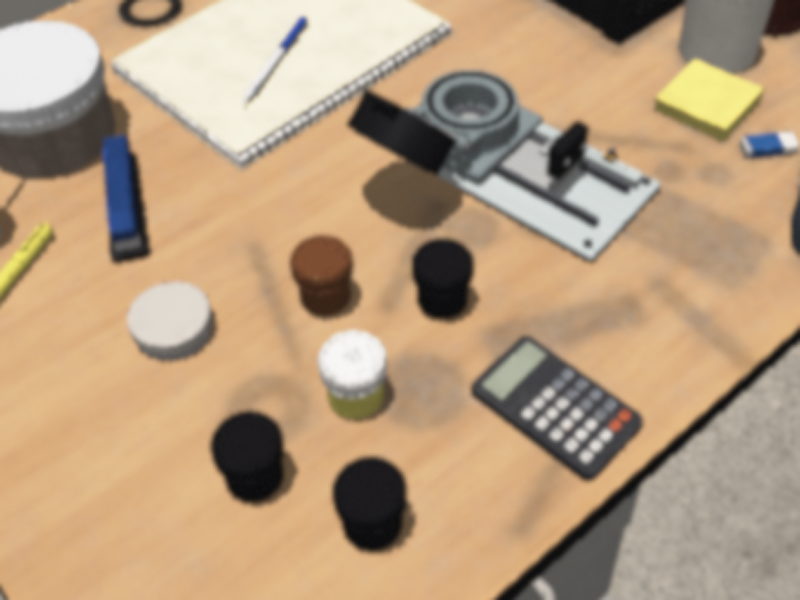

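```bash
cat > h.py <<'E'
from rig import *
import cv2,numpy as np
from scipy.spatial.transform import Rotation as R
def ray(c,p):
    k=get_calibration(c);d=R.from_quat(k["rotation"]).apply([(p[0]-k["cx"])/k["fx"],(p[1]-k["cy"])/k["fy"],1]);return np.array(k["origin"]),d
def at(c,p,z):
    o,d=ray(c,p);return o+d*(z-o[2])/d[2]
def proj(c,P):
    k=get_calibration(c);q=R.from_quat(k["rotation"]).inv().apply(np.array(P)-k["origin"]);return np.array([k["fx"]*q[0]/q[2]+k["cx"],k["fy"]*q[1]/q[2]+k["cy"]])
E
python3 - <<'E'
from h import *
np.set_printoptions(precision=4,suppress=True)
up=lambda u,v:(140+u*.35-.3,130+v*.35-.3)
us=lambda u,v:(100+u*.425-.3,120+v*.425-.3)
C=[at("top",up(*p),.011) for p in[(498,85),(641,62),(705,356),(557,384)]]
C=np.array(C);print(C);print([np.linalg.norm(C[i]-C[i-1]) for i in range(4)])
print("yaw",[np.arctan2(*(a-b)[1::-1]) for a,b in((C[0],C[3]),(C[1],C[2]))],[np.arctan2(*(a-b)[1::-1])-np.pi/2 for a,b in((C[0],C[1]),(C[3],C[2]))])
t=cv2.imread("pics/t0.png")
m=(t.min(2)>150).astype(np.uint8)
n,l,s,c=cv2.connectedComponentsWithStats(m)
for i in range(1,n):
    if 300<s[i,4]<6000: print(s[i],c[i],at("top",c[i],.054),"d",2*np.sqrt(s[i,4]/np.pi)/447.45*.9075)
s_=cv2.imread("pics/s0.png");m=(s_.min(2)>160).astype(np.uint8)
n,l,s,c=cv2.connectedComponentsWithStats(m)
for i in range(1,n):
    if 200<s[i,4]<3000: print("sc",s[i],c[i],at("scene",c[i],.05))
print("well nets",at("top",(344.3,181.6),.026),at("scene",(298.1,171.6),.026))
print("well ring",at("top",up(590,134),.054),at("scene",us(470,100),.054))
print("grip",at("top",(358.9,223.5),.053),at("scene",(344.5,182.8),.053))
print("gripTop",at("top",up(622,273),.072))
print("pointer",at("top",(367.1,210.4),.024),at("scene",(339.7,177.6),.024))
print("idx",at("top",(375.5,233.4),.024),at("scene",(356.1,185.9),.024))
print("tin",at("top",up(151,150),.024))
w=cv2.resize(t[145:265,315:405],(600,800),interpolation=cv2.INTER_CUBIC)[:,:]
p=cv2.resize(t[225:275,200:250],(200,200),interpolation=cv2.INTER_CUBIC)
w=cv2.resize(w,(450,600));o=np.zeros((600,650,3),np.uint8);o[:,:450]=w;o[:200,450:]=p;cv2.imwrite("pics/c1.png",o)
E
```

```text
[[ 0.6759  0.0372  0.011 ]
 [ 0.6944 -0.0743  0.011 ]
 [ 0.4652 -0.1133  0.011 ]
 [ 0.4446 -0.0026  0.011 ]]
[np.float64(0.2347835621709227), np.float64(0.11305582037717284), np.float64(0.23249468426594957), np.float64(0.11263125155518064)]
yaw [np.float64(0.17035628102477782), np.float64(0.1684944012136201)] [np.float64(0.1638430270980198), np.float64(0.1841444083210424)]
[ 179   22   59   54 2507] [208.2054  48.2924] [0.92   0.2716 0.054 ] d 0.11458673569666333
[178 168  29  28 634] [191.7839 181.7855] [0.6136 0.2979 0.054 ] d 0.05762378873794938
[ 322  200   64   64 1547] [348.5061 240.256 ] [ 0.4896 -0.0266  0.054 ] d 0.09001239917317855
[209 237  24  24 444] [220.7748 248.955 ] [0.4722 0.2341 0.054 ] d 0.04822238273484857
[ 492  260   68   84 4036] [525.5156 301.4148] [ 0.3662 -0.3752  0.054 ] d 0.14538940505643932
[258 413  46   7 317] [280.2871 416.0284] [0.1525 0.1139 0.054 ] d 0.04074617177426501
sc [431   0  21  20 262] [440.5      7.9542] [ 0.8941 -0.9166  0.05  ]
sc [491   0  54  10 407] [520.0442   3.6339] [ 0.7353 -1.1438  0.05  ]
sc [453  12  20  20 225] [460.6133  20.
[... 394 characters left out ...]
  195   85   34 1149] [341.101  208.4543] [0.4747 0.0019 0.05  ]
sc [154 239  35  28 753] [171.0637 252.8845] [0.6014 0.3113 0.05  ]
sc [235 260  29  25 578] [249.0657 271.8374] [0.4754 0.232  0.05  ]
sc [ 506  282   54   53 1675] [536.871 307.874] [ 0.1094 -0.0736  0.05  ]
sc [282 367  53  49 219] [309.9635 395.0913] [0.2509 0.3004 0.05  ]
well nets [ 0.6211 -0.026   0.026 ] [ 0.6296 -0.0269  0.026 ]
well ring [ 0.6243 -0.026   0.054 ] [ 0.6273 -0.028   0.054 ]
grip [ 0.5245 -0.0493  0.053 ] [ 0.5188 -0.0541  0.053 ]
gripTop [ 0.5176 -0.0426  0.072 ]
pointer [ 0.5579 -0.0732  0.024 ] [ 0.5566 -0.0829  0.024 ]
idx [ 0.5082 -0.089   0.024 ] [ 0.5151 -0.0901  0.024 ]
tin [0.6209 0.3021 0.024 ]
```

View pics/c1.png

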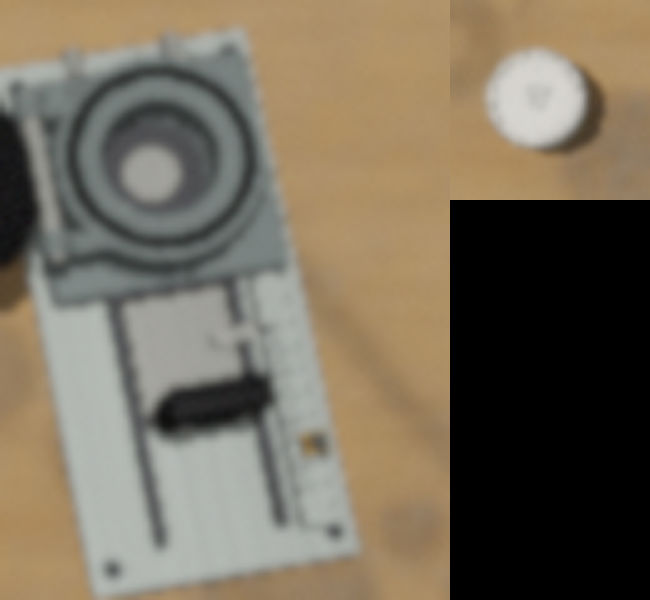

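White-capped pot with the olive body is at top (221,249). The look-alikes are black pots at about (174,253), (192,294) and (277,238) and a brown one at (243,206); the tin is at (192,182). The crop confirms the white cap, and the well ring is at top (347,176).

```bash
cat >> h.py <<'E'
np.set_printoptions(precision=4,suppress=True)
YAW=.17
def want(yaw):
    # tool y down; tool z (jaws) along counter x (sign s) 
    z=np.array([np.cos(yaw),np.sin(yaw),0]);y=np.array([0,0,-1.]);return R.from_matrix(np.column_stack([np.cross(y,z),y,z]))
def go(p,yaw=None,fr=None):
    o=get_obs();P,Q=(o["position"],R.from_quat(o["tool_rot"])) if fr is None else fr
    W=want(yaw) if yaw is not None else Q
    s=Q.inv().apply(np.array(p)-P)*1000;r=(Q.inv()*W).as_rotvec(degrees=True)
    print("shift",np.round(s,1),"turn",np.round(r,2),"rows",max(np.linalg.norm(s)/50,np.linalg.norm(r)/8.59));return np.array(p),W
E
python3 - <<'E'
from h import *
o=get_obs();print(R.from_quat(o["tool_rot"]).as_matrix())
print("cup",at("scene",(407,149),0),at("scene",(407,120),.1))
for y in(.17,.17+np.pi):
    f=go((.42,-.3,.23),y);
    f=go((.472,.234,.12),y)
E
```

```text
[[-0.9633  0.      0.2685]
 [-0.2685 -0.     -0.9633]
 [-0.     -1.      0.    ]]
cup [ 0.5363 -0.2976  0.    ] [ 0.5351 -0.2657  0.1   ]
shift [-324.    -7.4 -223.2] turn [ -0.   -84.17  -0.  ] rows 9.798173763847812
shift [-517.5  102.6 -723.7] turn [ -0.   -84.17  -0.  ] rows 17.910566034982583
shift [-324.    -7.4 -223.2] turn [ 0.   95.83 -0.  ] rows 11.156424606774102
shift [-517.5  102.6 -723.7] turn [ 0.   95.83 -0.  ] rows 17.910566034982583
```

Request:
drive_tool --pt "-285 -77 -234 0 -84.17 0 87" --pt "-285 -77 -234 0 -84.17 0 87" --pt "-285 -77 -234 0 -84.17 0 87" --pt "-285 -77 -234 0 -84.17 0 87" --pt "-285 -77 -234 0 -84.17 0 87" --pt "-285 -77 -234 0 -84.17 0 87" --pt "-285 -77 -234 0 -84.17 0 87" --pt "-285 -77 -234 0 -84.17 0 87" --pt "-285 -77 -234 0 -84.17 0 87" --pt "-285 -77 -234 0 -84.17 0 87" --newtons 20

```text
time: 2.0
position: [0.3803, -0.299, 0.3002]
tool_rot: [0.543, -0.453, 0.454, -0.542]
ft_force: [-0.1, -1.0, -1.2]
grip_width: 0.087
```

```bash
python3 - <<'E'
from h import *
print(get_obs()["position"],get_obs()["q"],R.from_quat(get_obs()["tool_rot"]).as_matrix()[:,2]); go((.472,.233,.12),.17)
E
```

```text
[ 0.3803 -0.299   0.3002] [-0.8979  0.2409  1.6742 -0.0001  1.2252 -1.076 ] [0.9842 0.1772 0.0005]
shift [-507.6  179.7  184.5] turn [-0.03  0.47  0.07] rows 11.383305751507065
```

Request:
drive_tool --pt "-508 180 184.5 0 0.5 0 87" --pt "-508 180 184.5 0 0.5 0 87" --pt "-508 180 184.5 0 0.5 0 87" --pt "-508 180 184.5 0 0.5 0 87" --pt "-508 180 184.5 0 0.5 0 87" --pt "-508 180 184.5 0 0.5 0 87" --pt "-508 180 184.5 0 0.5 0 87" --pt "-508 180 184.5 0 0.5 0 87" --pt "-508 180 184.5 0 0.5 0 87" --pt "-508 180 184.5 0 0.5 0 87"

```text
time: 3.0
position: [0.4641, 0.1688, 0.1411]
tool_rot: [-0.538, 0.458, -0.458, 0.539]
ft_force: [0.7, -0.1, -0.7]
grip_width: 0.0872
```

Request:
drive_tool --pt "-69 24 25 0 0 0 87" --pt "-69 24 25 0 0 0 87" --pt "-69 24 25 0 0 0 87" --pt "-69 24 25 0 0 0 87"

```text
time: 3.4
position: [0.4769, 0.2391, 0.1173]
tool_rot: [0.539, -0.458, 0.458, -0.539]
ft_force: [0.2, -0.0, -0.3]
grip_width: 0.0868
```

```bash
python3 - <<'E'
from h import *
print(get_obs()["position"],get_obs()["q"],R.from_quat(get_obs()["tool_rot"]).as_matrix()[:,2]); go((.472,.234,.03),.17)
cv2.imwrite("pics/s1.png",cv2.resize(camera("scene")[180:380,120:390],(800,592),interpolation=3))
E
```

```text
[0.4769 0.2391 0.1173] [ 0.2554  0.5595  1.7578 -0.0005  0.8251  0.0926] [ 0.9867  0.1624 -0.0008]
shift [ 4.2 87.3 -5.6] turn [ 0.04 -0.39  0.03] rows 1.7522506202010895
```

View pics/s1.png

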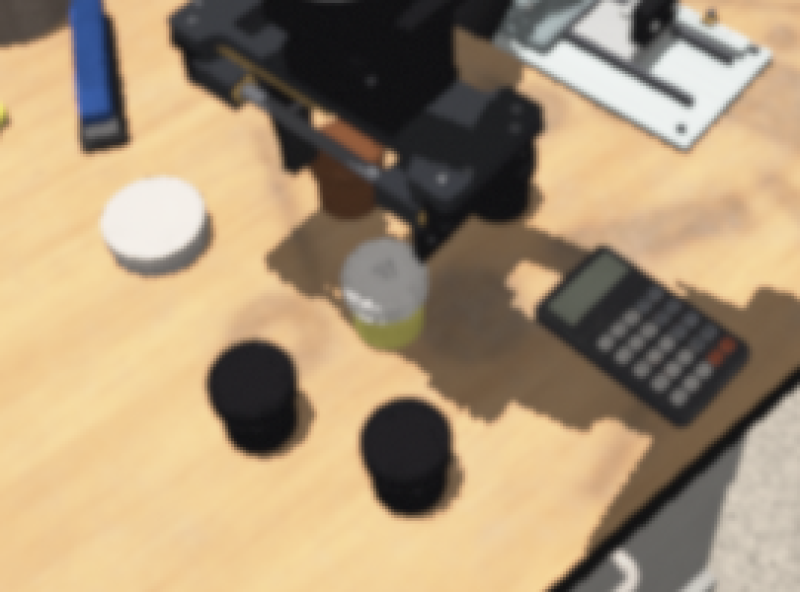

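The gripper is above the white pot (crop 385,290), and the brown and black pots are clear of the fingers. Descending now.

Request:
drive_tool --pt "4.2 10 -5.6 0 -0.4 0 87" --pt "4.2 40 -5.6 0 -0.4 0 87" --pt "4.2 65 -5.6 0 -0.4 0 87" --pt "4.2 85 -5.6 0 -0.4 0 87" --pt "4.2 85 -5.6 0 -0.4 0 87" --pt "4.2 85 -5.6 0 -0.4 0 87" --pt "4.2 85 -5.6 0 -0.4 0 87"

```text
time: 4.15
position: [0.4734, 0.2334, 0.0339]
tool_rot: [-0.539, 0.456, -0.457, 0.541]
ft_force: [-0.5, -0.9, 0.6]
grip_width: 0.0871
```

Request:
drive_tool --pt "0 0 0 0 0 0 40" --pt "0 0 0 0 0 0 40" --pt "0 0 0 0 0 0 40" --pt "0 0 0 0 0 0 40" --pt "0 0 0 0 0 0 40" --pt "0 0 0 0 0 0 40" --pt "0 0 0 0 0 0 40" --pt "0 0 0 0 0 0 40" --pt "0 0 0 0 0 0 40" --pt "0 0 0 0 0 0 40"

```text
time: 5.15
position: [0.4724, 0.2339, 0.0326]
tool_rot: [-0.54, 0.456, -0.456, 0.54]
ft_force: [-0.7, 0.3, 0.9]
grip_width: 0.05
```

Request:
drive_tool --pt "0 -20 0 0 0 0 40" --pt "0 -60 0 0 0 0 40" --pt "0 -100 0 0 0 0 40" --pt "0 -140 0 0 0 0 40" --pt "0 -180 0 0 0 0 40" --pt "0 -200 0 0 0 0 40" --pt "0 -200 0 0 0 0 40" --pt "0 -200 0 0 0 0 40"

```text
time: 5.95
position: [0.4718, 0.2336, 0.232]
tool_rot: [0.541, -0.456, 0.456, -0.54]
ft_force: [0.3, -0.1, -0.9]
grip_width: 0.05
```

```bash
python3 - <<'E'
from h import *
print(get_obs()["position"],get_obs()["grip_width"]); go((.6265,-.0275,.22),.17)
E
```

```text
[0.4718 0.2336 0.232 ] 0.04996114345788641
shift [283.3  12.  108.8] turn [ 0.05 -0.1   0.01] rows 6.074835355276795
```

Request:
drive_tool --pt "47 0 18 0 0 0 40" --pt "94 0 36 0 0 0 40" --pt "141 0 54 0 0 0 40" --pt "188 0 72 0 0 0 40" --pt "235 0 90 0 0 0 40" --pt "270 0 104 0 0 0 40" --pt "283 0 108.5 0 0 0 40" --pt "283 0 108.5 0 0 0 40" --pt "283 0 108.5 0 0 0 40" --pt "283 0 108.5 0 0 0 40"

```text
time: 6.95
position: [0.6252, -0.025, 0.2317]
tool_rot: [0.541, -0.457, 0.455, -0.54]
ft_force: [-0.5, -0.2, -0.0]
grip_width: 0.0499
```

Request:
drive_tool --pt "0 30 0 0 0 0 40" --pt "0 65 0 0 0 0 40" --pt "0 95 0 0 0 0 40" --pt "0 112 0 0 0 0 40" --pt "0 112 0 0 0 0 40" --pt "0 112 0 0 0 0 40" --pt "0 112 0 0 0 0 40"

```text
time: 7.65
position: [0.6277, -0.0264, 0.1222]
tool_rot: [-0.54, 0.455, -0.457, 0.541]
ft_force: [-0.5, -0.3, -1.1]
grip_width: 0.0498
```

```bash
python3 - <<'E'
from h import *
print(get_obs()["position"],get_obs()["ft_force"]);
s=camera("scene");cv2.imwrite("pics/s2raw.png",s)
cv2.imwrite("pics/s2.png",cv2.resize(s[100:220,220:380],(800,600),interpolation=3))
p=get_obs()["position"];print("pot bottom proj",proj("scene",p+[0,0,-.032]),proj("scene",p+[0,0,-.0324]+np.array([0,0,0])))
E
```

```text
[ 0.6277 -0.0264  0.1222] [-0.5328 -0.2951 -1.1246]
pot bottom proj [299.1951 149.1825] [299.1909 149.3314]
```

View pics/s2.png

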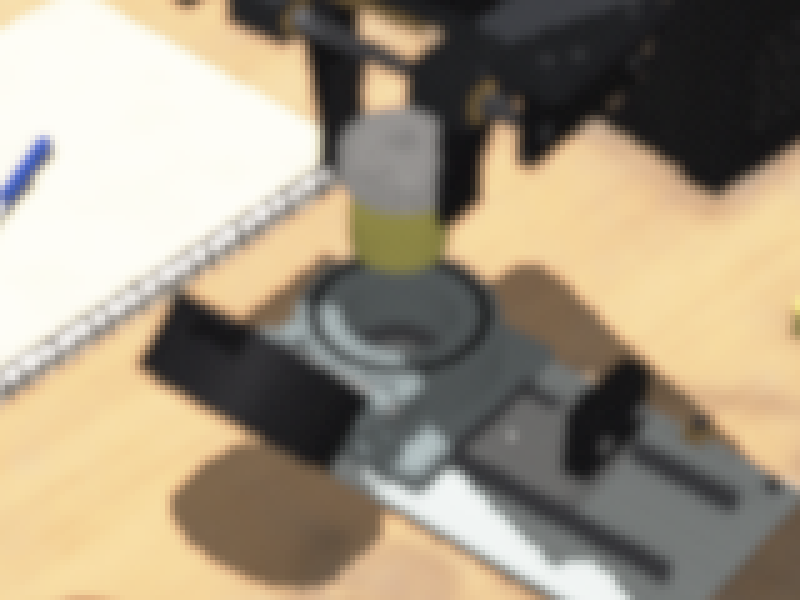

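```bash
python3 - <<'E'
from h import *
us=lambda u,v:((u+.5)/5-.5+220,(v+.5)/5-.5+100)
p=get_obs()["position"];zb=p[2]-.0324
th=np.linspace(0,2*np.pi,200)
def circ(x,y,z,r):
    q=np.array([proj("scene",(x+r*np.cos(t),y+r*np.sin(t),z)) for t in th]);q=((q+.5)-[220,100])*5-.5
    return q.min(0),q.max(0)
print("bottom pred",circ(p[0],p[1],zb,.023),"cap top",circ(p[0],p[1],zb+.054,.025))
for r in(.031,.032,.033):print("ring pred",circ(.6265,-.0275,.054,r))
print(at("scene",us(402.5,314),.054))
E
```

```text
bottom pred (array([343.2199, 214.4203]), array([452.7521, 284.0287])) cap top (array([338.9098, 107.1247]), array([462.9688, 182.0839]))
ring pred (array([327.75  , 268.3497]), array([471.593 , 362.5953]))
ring pred (array([325.4319, 266.8944]), array([473.9174, 364.1831]))
ring pred (array([323.1137, 265.4411]), array([476.242 , 365.7732]))
[ 0.6259 -0.0286  0.054 ]
```

```bash
python3 - <<'E'
from h import *
for c,o,b in(("top",(315,145),"pics/t0.png"),("scene",(220,100),"pics/s0.png")):
    im=cv2.cvtColor(cv2.imread(b),6);best=[]
    # template fit: brightness darkness along projected ring circles r=.0405
    th=np.linspace(0,2*np.pi,120)
    for x in np.arange(.618,.635,.0005):
        for y in np.arange(-.036,-.018,.0005):
            def mean(r):
                q=np.array([proj(c,(x+r*np.cos(t),y+r*np.sin(t),.054)) for t in th[::3]]).astype(np.float32)
                return cv2.remap(im,q[None,:,0],q[None,:,1],1).mean()
            best.append((mean(.0385)-mean(.034)*.5-mean(.043)*0.5,x,y))
    best.sort();print(c,np.array(best[:5]))
print(at("top",(347.2,176),.054))
go((.6262,-.0282,.095),.17)
E
```

```text
Traceback (most recent call last):
  File "h.py", line 9, in proj
    k=get_calibration(c);q=R.from_quat(k["rotation"]).inv().apply(np.array(P)-k["origin"]);return np.array([k["fx"]*q[0]/q[2]+k["cx"],k["fy"]*q[1]/q[2]+k["cy"]])
ValueError: time passes only in moves, steps and waits
```

```bash
sed -i 's/^from rig import \*/from rig import *\nimport functools,rig\nget_calibration=functools.lru_cache(rig.get_calibration)/' h.py; python3 - <<'E'
from h import *
th=np.linspace(0,2*np.pi,48,endpoint=False)
for c,b in(("top","pics/t0.png"),("scene","pics/s0.png")):
    im=cv2.cvtColor(cv2.imread(b),6);best=[];k=get_calibration(c);M=R.from_quat(k["rotation"]).inv();O=np.array(k["origin"])
    def mean(x,y,r):
        q=M.apply(np.c_[x+r*np.cos(th),y+r*np.sin(th),0*th+.054]-O)
        u=(k["fx"]*q[:,0]/q[:,2]+k["cx"]).astype(np.float32);v=(k["fy"]*q[:,1]/q[:,2]+k["cy"]).astype(np.float32)
        return cv2.remap(im,u[None],v[None],1).mean()
    for r in(.0365,.0385,.0405):
        B=min((mean(x,y,r)-mean(x,y,r-.005)*.5-mean(x,y,r+.004)*.5,x,y) for x in np.arange(.618,.635,.0005) for y in np.arange(-.036,-.018,.0005))
        print(c,r,np.array(B))
go((.6262,-.0282,.095),.17)
E
```

```text
top 0.0365 [-40.9375   0.6265  -0.027 ]
top 0.0385 [-36.4896   0.6265  -0.027 ]
top 0.0405 [-11.3542   0.619   -0.027 ]
scene 0.0365 [-34.3542   0.628   -0.029 ]
scene 0.0385 [-30.8542   0.6285  -0.029 ]
scene 0.0405 [-8.6146  0.631  -0.027 ]
shift [ 1.2 27.3 -1.9] turn [-0.17 -0.05  0.07] rows 0.5485563425062098
```

Request:
drive_tool --pt "1.4 15 -1 -0.17 0 0.07 40" --pt "1.4 30 -1 -0.17 0 0.07 40" --pt "1.4 34 -1 -0.17 0 0.07 40" --pt "1.4 38 -1 -0.17 0 0.07 40" --pt "1.4 42 -1 -0.17 0 0.07 40" --pt "1.4 46 -1 -0.17 0 0.07 40" --pt "1.4 46 -1 -0.17 0 0.07 40"

```text
time: 8.4
position: [0.6255, -0.0285, 0.0737]
tool_rot: [0.541, -0.458, 0.455, -0.539]
ft_force: [-0.1, 0.0, -1.2]
grip_width: 0.0499
```

Request:
drive_tool --pt "0 4 0 0 0 0 40" --pt "0 8 0 0 0 0 40" --pt "0 11 0 0 0 0 40" --pt "0 13 0 0 0 0 40" --pt "0 15 0 0 0 0 40" --pt "0 15 0 0 0 0 40"

```text
time: 9.0
position: [0.6258, -0.0285, 0.0593]
tool_rot: [0.541, -0.457, 0.455, -0.54]
ft_force: [-0.5, 0.4, -0.2]
grip_width: 0.05
```

Request:
drive_tool --pt "0 0.7 0 0 0 0 40" --pt "0 1 0 0 0 0 40" --pt "0 1 0 0 0 0 60" --pt "0 1 0 0 0 0 70" --pt "0 1 0 0 0 0 75" --pt "0 1 0 0 0 0 80"

```text
time: 9.6
position: [0.6261, -0.0285, 0.0587]
tool_rot: [0.541, -0.457, 0.455, -0.54]
ft_force: [0.1, 0.2, -0.1]
grip_width: 0.0742
```

Request:
drive_tool --pt "0 0 0 0 0 0 80" --pt "0 -20 0 0 0 0 80" --pt "0 -50 0 0 0 0 80" --pt "0 -90 0 0 0 0 80" --pt "0 -140 0 0 0 0 80" --pt "0 -190 0 0 0 0 80" --pt "0 -190 0 0 0 0 80"

```text
time: 10.3
position: [0.6315, -0.0296, 0.2572]
tool_rot: [-0.538, 0.452, -0.461, 0.543]
ft_force: [0.2, 0.1, 0.3]
grip_width: 0.08
```

```bash
python3 - <<'E'
from h import *
print(get_obs()["position"],get_obs()["grip_width"])
s=camera("scene");cv2.imwrite("pics/s3raw.png",s)
cv2.imwrite("pics/s3.png",cv2.resize(s[100:220,220:380],(800,600),interpolation=3))
E
```

```text
[ 0.6315 -0.0296  0.2572] 0.08003039724015146
```

View pics/s3.png

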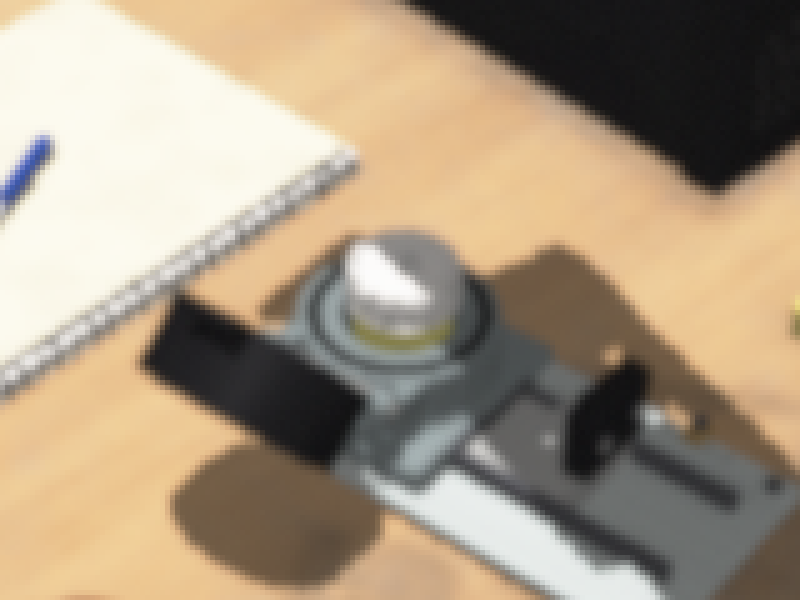

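The pot stands upright in the well (crop 403,290), with the body showing just above the rim. Next is the lid, pushed from the left with closed fingers.

```bash
cat >> h.py <<'E'
W0=np.array([.6265,-.028,0])
def c2w(p,yaw=YAW): return W0+R.from_euler("z",yaw).apply(p)
def w2c(p,yaw=YAW): return R.from_euler("z",-yaw).apply(np.array(p)-W0)
E
python3 - <<'E'
from h import *
print(w2c(get_obs()["position"]),get_obs()["ft_force"]); go(c2w((0,.18,.257)),.17)
E
```

```text
[ 0.0025 -0.0016  0.2534] [-0.3385 -0.0545  0.009 ]
shift [-181.6   -4.1   -2.8] turn [-0.37 -0.09  0.15] rows 3.6333057196381056
```

Request:
drive_tool --pt "-45 0 -2 -0.3 0 0.1 0" --pt "-90 0 -2.5 -0.3 0 0.1 0" --pt "-135 0 -2.5 -0.3 0 0.1 0" --pt "-182 0 -2.5 -0.3 0 0.1 0" --pt "-182 0 -2.5 -0.3 0 0.1 0" --pt "-182 40 -2.5 -0.3 0 0.1 0" --pt "-182 80 -2.5 -0.3 0 0.1 0" --pt "-182 120 -2.5 -0.3 0 0.1 0" --pt "-182 157 -2.5 -0.3 0 0.1 0" --pt "-182 157 -2.5 -0.3 0 0.1 0"

```text
time: 11.35
position: [0.5878, 0.1492, 0.0855]
tool_rot: [0.545, -0.463, 0.45, -0.535]
ft_force: [-0.4, -0.2, -0.0]
grip_width: 0.0081
```

```bash
python3 - <<'E'
from h import *
print(w2c(get_obs()["position"]),get_obs()["ft_force"],get_obs()["grip_width"]); go(c2w((0,.18,.098)),.17)
E
```

```text
[-0.0082  0.1812  0.0855] [-0.4124 -0.1932 -0.0407] 0.008055184872736088
shift [  1.1 -12.7   7.9] turn [ 1.3  -0.13 -0.24] rows 0.3000271650791561
```

Request:
drive_tool --pt "0 0 0 0 0 0 0" --pt "12 0 0 0 0 0 0" --pt "24 -3 0 0 0 0 0" --pt "34 -6 0 0 0 0 0" --pt "44 -10 0 0 0 0 0" --pt "54 -14 0 0 0 0 0" --pt "64 -19 0 0 0 0 0" --pt "74 -24 0 0 0 0 0" --pt "84 -29 0 0 0 0 0" --pt "94 -34 0 0 0 0 0"

```text
time: 12.35
position: [0.6097, 0.0562, 0.1262]
tool_rot: [0.541, -0.459, 0.454, -0.539]
ft_force: [0.5, 1.1, 0.0]
grip_width: 0.0004
```

Request:
drive_tool --pt "10 0 0 0 0 0 0" --pt "20 0 0 0 0 0 0" --pt "30 0 0 0 0 0 0" --pt "40 0 0 0 0 0 0" --pt "50 0 0 0 0 0 0" --pt "58 0 0 0 0 0 0" --pt "64 0 0 0 0 0 0" --pt "64 0 0 0 0 0 0"

```text
time: 13.15
position: [0.6201, -0.0063, 0.1252]
tool_rot: [0.542, -0.459, 0.454, -0.538]
ft_force: [0.2, -0.1, -0.8]
grip_width: 0.0007
```

```bash
python3 - <<'E'
from h import *
print(w2c(get_obs()["position"]),get_obs()["ft_force"])
s=camera("scene");cv2.imwrite("pics/s4.png",cv2.resize(s[100:220,220:380],(800,600),interpolation=3))
E
```

```text
[-0.0026  0.0224  0.1252] [ 0.2259 -0.1446 -0.7506]
```

View pics/s4.png

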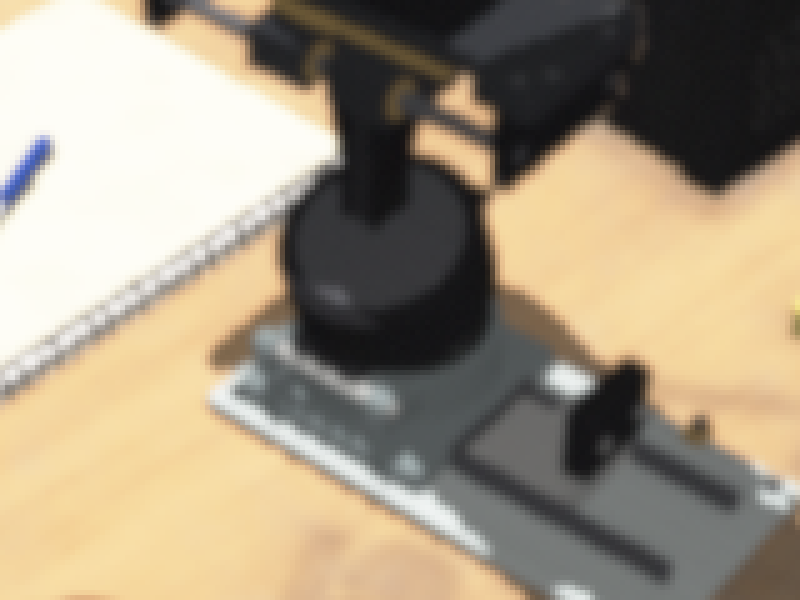

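Request:
drive_tool --pt "0 -25 0 0 0 0 0" --pt "0 -55 0 0 0 0 0" --pt "0 -75 0 0 0 0 0" --pt "0 -80 -30 0 0 0 40" --pt "5 -80 -70 0 0 0 40" --pt "15 -80 -100 0 0 0 40" --pt "22 -80 -180 0 0 0 40" --pt "22 -80 -180 0 0 0 40" --pt "22 -80 -180 0 0 0 40" --pt "22 -80 -180 0 0 0 40"

```text
time: 14.2
position: [0.4472, -0.0573, 0.2072]
tool_rot: [0.541, -0.458, 0.454, -0.539]
ft_force: [0.1, 1.0, 0.6]
grip_width: 0.039
```

```bash
python3 - <<'E'
from h import *
print(w2c(get_obs()["position"]),get_obs()["ft_force"])
s=camera("scene");cv2.imwrite("pics/s5raw.png",s);t=camera("top");cv2.imwrite("pics/t5raw.png",t)
a=cv2.resize(s[100:220,220:380],(533,400),interpolation=3);b=cv2.resize(t[145:265,315:395],(267,400),interpolation=3)
cv2.imwrite("pics/s5.png",np.hstack([a,b]))
for c,im in(("scene",s),("top",t)):
  for n,z in(("grip",.053),("pointer",.024),("index_mark",.024),("lid_lip",.0545)):
    for d in mark_of(c,n)[:2]: print(c,n,np.round(d["location"],1),round(d["conf"],2),w2c(at(c,d["location"],z)))
E
```

```text
[-0.1817  0.0015  0.2072] [0.1052 0.9729 0.5541]
scene grip [341.9 184.3] 0.56 [-0.1089 -0.0004  0.053 ]
scene pointer [336.9 174.7] 0.59 [-0.0681 -0.0463  0.024 ]
scene index_mark [355.9 186.8] 0.58 [-0.1214 -0.0398  0.024 ]
scene lid_lip [316.  146.1] 0.68 [ 0.005  -0.0665  0.0545]
top grip [356.5 225.1] 0.73 [-0.1066  0.0019  0.053 ]
top pointer [369.  210.2] 0.65 [-0.0755 -0.037   0.024 ]
top lid_lip [369.6 168.6] 0.9 [ 0.0067 -0.0495  0.0545]
```

View pics/s5.png

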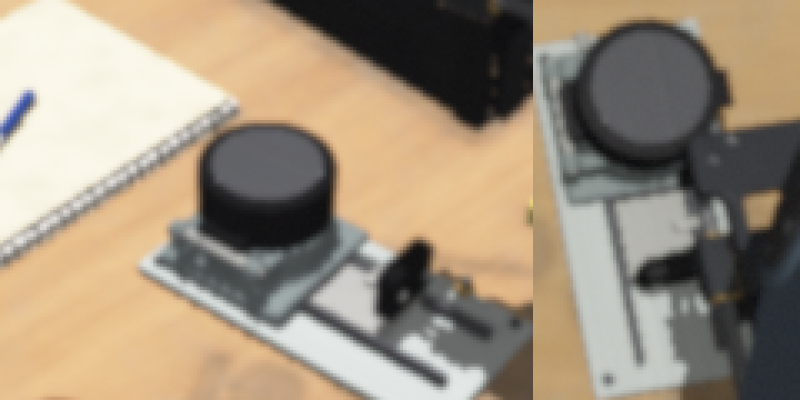

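The lid is shut and flat on the rim. The grip is at c(-0.107, 0), still in.

```bash
python3 - <<'E'
from h import *
print(w2c(get_obs()["position"]));go(c2w((-.107,0,.04)),.17)
E
```

```text
[-0.1818  0.0016  0.2066]
shift [  2.  165.9  76.2] turn [ 0.48 -0.07 -0.18] rows 3.652104226674557
```

Request:
drive_tool --pt "2 0 35 0.3 0 -0.1 44" --pt "2 20 75 0.3 0 -0.1 44" --pt "2 50 75 0.3 0 -0.1 44" --pt "2 75 75 0.3 0 -0.1 44" --pt "2 90 75 0.3 0 -0.1 44" --pt "2 100 75 0.3 0 -0.1 44" --pt "2 100 75 0.3 0 -0.1 44" --pt "2 100 75 0.3 0 -0.1 44"

```text
time: 15.5
position: [0.5206, -0.0467, 0.1065]
tool_rot: [0.541, -0.457, 0.455, -0.54]
ft_force: [-0.4, -0.5, 0.2]
grip_width: 0.0438
```

```bash
python3 - <<'E'
from h import *
print(w2c(get_obs()["position"]));go(c2w((-.107,0,.04)),.17)
s=camera("scene");cv2.imwrite("pics/s6.png",cv2.resize(s[130:220,290:410],(800,600),interpolation=3))
E
```

```text
[-0.1075 -0.0005  0.1065]
shift [-0.5 66.5  0.7] turn [ 0.13 -0.1  -0.05] rows 1.3292258041240006
```

View pics/s6.png

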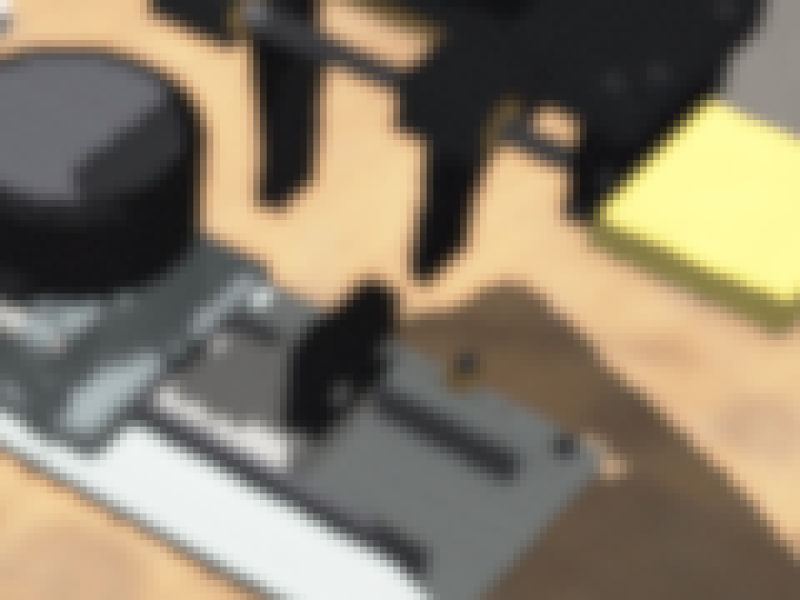

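The fingers straddle the grip: tips at crop (280,205) and (425,275), grip at (345,360).

Request:
drive_tool --pt "-0.5 20 0.7 0.1 0 0 44" --pt "-0.5 40 0.7 0.1 0 0 44" --pt "-0.5 55 0.7 0.1 0 0 44" --pt "-0.5 66 0.7 0.1 0 0 44" --pt "-0.5 66 0.7 0.1 0 0 44" --pt "-0.5 66 0.7 0.1 0 0 5" --pt "-0.5 66 0.7 0.1 0 0 5" --pt "-0.5 66 0.7 0.1 0 0 5" --pt "-0.5 66 0.7 0.1 0 0 5" --pt "-0.5 66 0.7 0.1 0 0 5" --newtons 35

```text
time: 16.55
position: [0.5215, -0.0459, 0.0406]
tool_rot: [-0.54, 0.456, -0.456, 0.541]
ft_force: [1.6, 1.1, 1.8]
grip_width: 0.0156
```

Request:
drive_tool --pt "0 0 0 0 0 0 5" --pt "0 0 0 0 0 0 5" --pt "0 0 0 0 0 0 5"

```text
time: 16.85
position: [0.5214, -0.046, 0.0406]
tool_rot: [-0.54, 0.456, -0.456, 0.541]
ft_force: [1.9, 1.9, 4.7]
grip_width: 0.0158
```

Request:
drive_tool --pt "0 0 -6 0 0 0 5" --pt "0 0 -14 0 0 0 5" --pt "0 0 -22 0 0 0 5" --pt "0 0 -30 0 0 0 5" --pt "0 0 -37 0 0 0 5" --pt "0 0 -40 0 0 0 5" --pt "0 0 -40 0 0 0 5" --pt "0 0 -40 0 0 0 5"

```text
time: 17.65
position: [0.4845, -0.0525, 0.0405]
tool_rot: [-0.539, 0.455, -0.458, 0.541]
ft_force: [8.0, 6.8, 1.3]
grip_width: 0.0157
```

```bash
python3 - <<'E'
from h import *
print(w2c(get_obs()["position"]),get_obs()["ft_force"],get_obs()["grip_width"])
s=camera("scene");t=camera("top");cv2.imwrite("pics/s7raw.png",s);cv2.imwrite("pics/t7raw.png",t)
a=cv2.resize(s[150:215,310:390],(480,390),interpolation=3);b=cv2.resize(t[180:260,340:393],(258,390),interpolation=3)
cv2.imwrite("pics/s7.png",np.hstack([a,b]))
for c in("scene","top"):
  for n,z in(("grip",.053),("pointer",.024),("index_mark",.024)):
    for d in mark_of(c,n)[:2]: print(c,n,np.round(d["location"],1),round(d["conf"],2),w2c(at(c,d["location"],z)))
E
```

```text
[-0.1441 -0.0001  0.0405] [8.036  6.7523 1.3367] 0.01566469339118933
scene grip [358.6 191.4] 0.65 [-0.1469 -0.0041  0.053 ]
scene pointer [353.6 185.1] 0.7 [-0.1147 -0.0412  0.024 ]
```

View pics/s7.png

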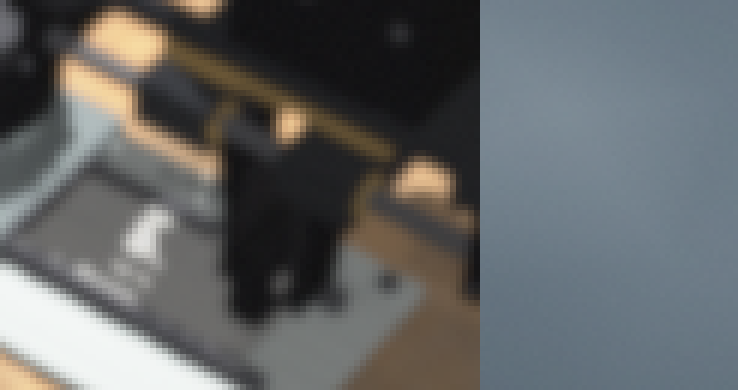

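```bash
python3 - <<'E'
from h import *
S=4.5;xs=(-.165,-.040);ys=(-.068,-.024)
def rect(c,f,z):
    im=cv2.imread(f);k=get_calibration(c)
    n=int((xs[1]-xs[0])*1000*S);m=int((ys[1]-ys[0])*1000*S)
    # row 0 = x max ; col 0 = y max
    src=np.float32([[0,0],[m,0],[m,n],[0,n]])
    dst=np.float32([proj(c,c2w((x,y,z))) for x,y in((xs[1],ys[1]),(xs[1],ys[0]),(xs[0],ys[0]),(xs[0],ys[1]))])
    H=cv2.getPerspectiveTransform(src,dst)
    o=cv2.warpPerspective(im,H,(m,n),flags=cv2.INTER_CUBIC|cv2.WARP_INVERSE_MAP)
    o=cv2.convertScaleAbs(o,alpha=1.1)
    for x in range(-160,-40,10):
        r=int((xs[1]*1000-x)*S);cv2.line(o,(0,r),(14,r),(0,0,255),1);cv2.putText(o,str(-x),(16,r+4),0,.35,(0,0,255),1)
    return o
cv2.imwrite("pics/r8.png",np.hstack([rect("top","pics/t0.png",.024),rect("scene","pics/s0.png",.024),rect("scene","pics/s3raw.png",.024),rect("scene","pics/s7raw.png",.024)]))
E
```

```text
(no output)
```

View pics/r8.png

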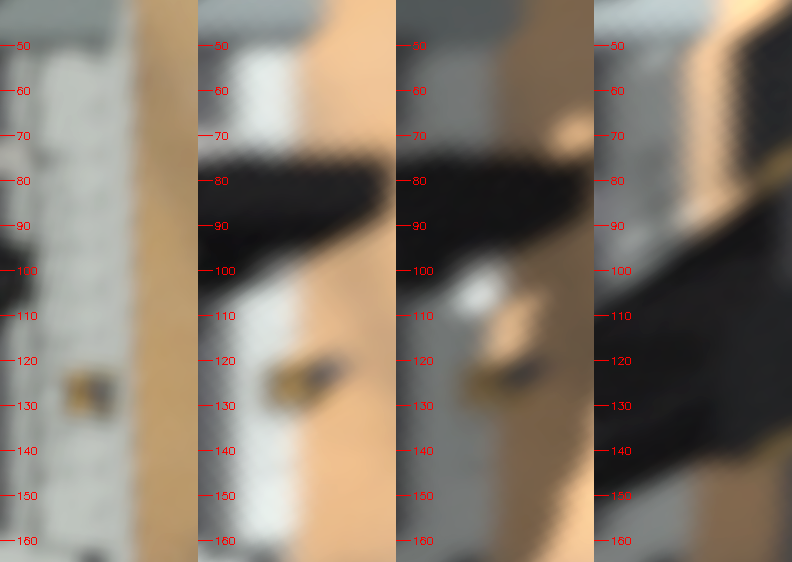

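```bash
python3 - <<'E'
from h import *
S=7;xs=(-.142,-.062);ys=(-.060,.030)
def rect(c,f,z,S,xs,ys):
    im=cv2.imread(f);n=int(round((xs[1]-xs[0])*1000*S));m=int(round((ys[1]-ys[0])*1000*S))
    src=np.float32([[0,0],[m,0],[m,n],[0,n]])
    dst=np.float32([proj(c,c2w((x,y,z))) for x,y in((xs[1],ys[1]),(xs[1],ys[0]),(xs[0],ys[0]),(xs[0],ys[1]))])
    return cv2.warpPerspective(im,cv2.getPerspectiveTransform(src,dst),(m,n),flags=cv2.INTER_CUBIC|cv2.WARP_INVERSE_MAP)
o=cv2.convertScaleAbs(rect("top","pics/t0.png",.024,S,xs,ys),alpha=1.3,beta=-40)
for x in range(-140,-62,5):
    r=int((xs[1]*1000-x)*S);cv2.line(o,(0,r),(14,r),(0,0,255),1);cv2.putText(o,str(-x),(16,r+4),0,.4,(0,0,255),1)
for y in range(-55,30,10):
    c=int((ys[1]*1000-y)*S);cv2.line(o,(c,0),(c,10),(0,0,255),1);cv2.putText(o,str(y),(c,22),0,.4,(0,0,255),1)
cv2.imwrite("pics/r9.png",o)
g=cv2.cvtColor(rect("top","pics/t0.png",.024,1,(-.140,-.062),(-.052,-.018)),6)
print("cols y=-18..-51 step 3");
for r in range(0,78): 
    if r<28 or r>55: print(-62-r-.5,g[r,::3])
E
```

```text
cols y=-18..-51 step 3
-62.5 [143  99  94 137 146 151 170 174 174 170 169 165]
-63.5 [143  98  94 139 145 149 170 174 174 168 169 166]
-64.5 [143 100  96 139 144 148 170 174 173 167 169 168]
-65.5 [144 103  96 138 143 148 171 174 172 168 169 169]
-66.5 [146 107  96 137 143 148 171 173 173 169 169 168]
-67.5 [148 108  96 134 143 150 172 173 174 170 171 168]
-68.5 [149 110  97 132 142 151 172 173 174 172 172 168]
-69.5 [148 111 102 132 142 151 172 173 175 174 173 167]
-70.5 [148 116 109 135 141 150 171 173 175 175 173 167]
-71.5 [149 123 122 141 140 149 167 171 174 175 172 167]
-72.5 [152 132 134 147 139 145 163 168 173 173 171 166]
-73.5 [155 142 145 152 139 137 155 165 172 170 170 166]
-74.5 [157 149 151 156 141 130 148 161 171 168 169 167]
-75.5 [160 153 152 158 143 126 143 160 170 168 169 167]
-76.5 [160 152 150 156 146 127 143 160 171 170 170 168]
-77.5 [158 146 144 153 148 131 146 164 172 173 171 168]
-78.5 [155 137 132 146 149 138 151 166 174 174 172 168]
-79.5 [150 126 120 140 150 145 155 167 174 175 172 167]
-80.5 [147 115 106 135 149 147 157 166 173 176 172 167]
-81.5 [145 10
[... 1044 characters left out ...]
104  90 105 143]
-128.5 [165 120  90 127 140 145 157 124 107  91 104 143]
-129.5 [166 119  89 125 142 147 156 127 115  97 107 143]
-130.5 [166 119  89 126 144 147 155 131 122 105 111 145]
-131.5 [166 116  90 127 146 146 154 136 132 113 115 148]
-132.5 [166 115  91 131 147 145 154 141 139 126 125 151]
-133.5 [165 113  91 133 147 144 155 147 146 134 134 156]
-134.5 [164 115  91 135 146 142 155 151 152 147 145 158]
-135.5 [163 116  93 134 145 140 155 155 159 156 155 163]
-136.5 [164 119  94 134 144 139 155 158 166 165 163 165]
-137.5 [166 121  94 133 144 140 156 162 170 170 169 167]
-138.5 [168 122  94 133 145 142 158 166 174 174 171 167]
-139.5 [167 121  92 131 146 144 160 169 175 177 173 167]
```

View pics/r9.png

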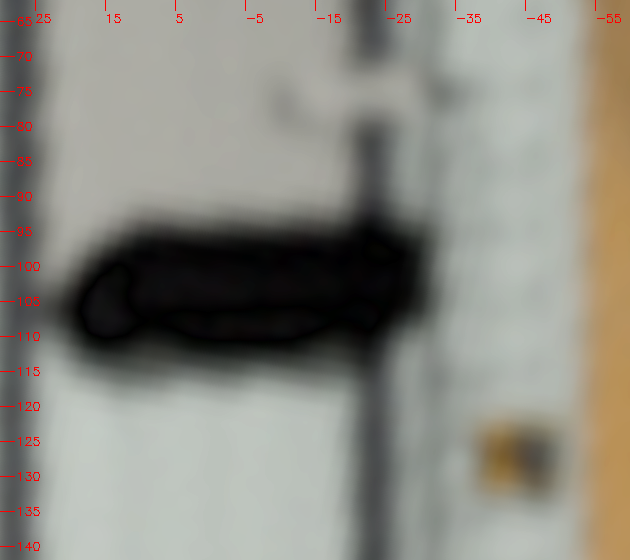

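The rectified top view puts the pointer at x = -75.7 mm with the shutter shut. The rider is at about -128.5 mm, so the index is about 52.8 mm. The pull so far is 37.5 mm measured, so about 15 mm remain.

Request:
drive_tool --pt "-0.5 0 -5 0 0 0 5" --pt "-1 0 -10 0 0 0 5" --pt "-1 0 -14 0 0 0 5" --pt "-1 0 -15.5 0 0 0 5" --pt "-1 0 -15.5 0 0 0 5" --pt "-1 0 -15.5 0 0 0 5"

```text
time: 18.65
position: [0.4706, -0.0549, 0.0406]
tool_rot: [-0.538, 0.454, -0.459, 0.542]
ft_force: [10.6, 5.2, -1.8]
grip_width: 0.0155
```

```bash
python3 - <<'E'
from h import *
for i in range(4):
    o=get_obs();print(w2c(o["position"])*1000,R.from_euler("z",-.17).apply(o["ft_force"]),o["grip_width"]);s=camera("scene")
cv2.imwrite("pics/s10raw.png",s)
for n,z in(("grip",.053),("pointer",.024),("index_mark",.024),("lid_lip",.0545)):
    for d in mark_of("scene",n)[:2]: print(n,np.round(d["location"],1),round(d["conf"],2),w2c(at("scene",d["location"],z)))
E
```

```text
[-158.1962   -0.1235   40.5534] [11.346   3.305  -1.8388] 0.015476986620567085
[-158.1864   -0.1265   40.5534] [10.4558  4.4459 -0.2242] 0.016236073543513457
[-158.1671   -0.1288   40.5721] [11.2831  3.7504 -1.3901] 0.015478336951789075
[-158.1669   -0.1455   40.5655] [11.5206  3.7446 -1.5238] 0.01574159385841669
grip [363.6 192.5] 0.9 [-0.1565 -0.0077  0.053 ]
pointer [365.  193.2] 0.71 [-0.147  -0.0352  0.024 ]
pointer [357.6 187.1] 0.69 [-0.1248 -0.0412  0.024 ]
lid_lip [314.8 147.1] 0.91 [ 0.005  -0.062   0.0545]
```

Request:
drive_tool --pt "0 0 -1.2 0 0 0 5" --pt "0 0 -1.2 0 0 0 5" --pt "0 0 -1.2 0 0 0 5" --pt "0 0 -1.2 0 0 0 5" --pt "0 0 -1.2 0 0 0 5" --pt "0 0 -1.2 0 0 0 5" --pt "0 0 -1.2 0 0 0 5" --pt "0 0 -1.2 0 0 0 5" --pt "0 0 -1.2 0 0 0 5" --pt "0 0 -1.2 0 0 0 5"

```text
time: 20.05
position: [0.4697, -0.0551, 0.0406]
tool_rot: [-0.538, 0.454, -0.459, 0.542]
ft_force: [10.5, 5.8, -1.0]
grip_width: 0.0155
```

```bash
python3 - <<'E'
from h import *
for i in range(3):
    o=get_obs();Q=R.from_quat(o["tool_rot"]);g=o["position"]-.019*Q.as_matrix()[:,1]
    print(w2c(o["position"])*1000,w2c(g)*1000,R.from_euler("z",-.17).apply(o["ft_force"]),o["grip_width"]);s=camera("scene")
Q=R.from_quat([-.54,.456,-.456,.541]);print("grasp pt at close",w2c(np.array([.5214,-.046,.0406])-.019*Q.as_matrix()[:,1])*1000)
for n,z in(("grip",.053),("pointer",.024),("index_mark",.024)):
    for d in mark_of("scene",n)[:2]: print(n,np.round(d["location"],1),round(d["conf"],2),w2c(at("scene",d["location"],z)))
E
```

```text
[-159.0945   -0.1364   40.5666] [-159.2557   -0.0906   59.5659] [11.342   3.9033 -1.025 ] 0.01549354475746114
[-159.094    -0.1371   40.5726] [-159.2558   -0.0912   59.5718] [11.9703  4.8437 -1.6944] 0.015686461969472845
[-159.0996   -0.1459   40.5822] [-159.261    -0.0998   59.5815] [12.2611  3.7259 -0.7009] 0.015862935384758567
grasp pt at close [-106.6508    0.0232   59.6   ]
grip [365.1 198.8] 0.58 [-0.1684  0.0058  0.053 ]
pointer [358.4 187. ] 0.62 [-0.1259 -0.0426  0.024 ]
```

```bash
python3 -c "
from rig import *
print(hand_in())"
```

```text
the job is handed in; nothing more can be done
None
```

I put the pot in the well and shut the lid. Then I pulled the shutter to the rider and handed in while still gripping it. I could not see the pointer level with the rider at the end, because the arm and gripper hid the rider in both cameras.

- **Pot and lid:** pictures showed the pot upright in the well and then the lid flat on the rim. The lid was shut before I touched the shutter. At the last check the robot's clock read about 20 s.
- **Shutter position:** my last reading was a pull of 52.6 mm. I put the rider at about 52.8 mm (± 1.5 mm), measured from the first top picture. The position held steady to about 0.01 mm over the last readings, with a pull of about 12 N against the spring and the fingers 15.5 to 16 mm apart on the grip.
- **Checks that disagreed:**
  - The network's pointer mark in the scene camera moved only about 11 mm over the last 15 mm of travel. It put the pointer 1 to 2.5 mm short of the rider.
  - The network's rider marks in the first scene picture put the rider several mm nearer than my measurement. I trusted the top-view measurement and the arm's own travel.
  - A sideways load of about 4 N stayed on the grip.
- **Left alone:** I touched neither the rider nor the tin, though neither was checked again at the end.

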